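Push the empty tin through the bin's swing flap

ROBOT

A 7-joint arm with a two-finger parallel gripper is mounted at the origin on the work surface. World frame = base frame: x ahead of the robot, y to its left, z up, the work surface at z = 0. Lengths are in m, angles in rad, forces in N, time in s.
With the tool pointing down it reaches from about 0.425 to 0.925 m from the base axis. Payload 6.8 kg.
Tool frame: the origin (TCP) lies on the front face of the gripper's body, between the roots of the fingers; the fingertips stand 73 mm ahead of it and the grasp point (between the pads) lies 54 mm ahead of it (env.nose_length is the distance from the TCP to the fingertips, in m); z points along the fingers, y is the direction in which the jaws open and shut (so a half turn about z gives the same grasp; the last joint's range is limited). The gripper opens to 85 mm and grips with 20 to 120 N. Pads are 22 mm wide; open, the fingers measure 114 mm over their backs; the gripper's body (76 mm by 85 mm) begins 54 mm behind the grasp point. The pads swing forward as they close: fully open they stand 13 mm farther back than shut.
Start: joints at [1.04, 0.477, 0.022, 1.555, -0.011, 1.109, -0.083], TCP at [0.277, -0.616, 0.304] pointing down, gripper open.
Joint ranges: [-2.96, 2.96], [-0.34, 2.1], [-1.41, 1.46], [0.24, 2.44], [-1.37, 4.51], [0.17, 1.92], [-2.96, 2.96]. Speed limits (rad/s): [2.39, 2.39, 3.14, 3.14, 3.14, 3.14, 3.14].

INTERFACE

Orientations are given as a unit quaternion [w, x, y, z].
In Python, from cell import env, kin, camera, calibration, job gives the robot as it stands. The module is installed in compiled form; this text tells all that it offers. Calls block until the motion is done:
- env.reach(position, orientation): joint-space move of the TCP to a pose.
- env.movel(position, velocity=0.15, rot=None, stop_force=None): straight line of the TCP; rot=None keeps the orientation; velocity is the mean speed in m/s. With stop_force (N) it stops when the force on the tool has changed by that much, and returns True; else False.
- env.goto_joints(angles): joint-space move.
- env.grip(opening, f_grip=None): finger opening in m; f_grip is the grip in N (None keeps the last); returns when the fingers have stopped.
- env.dwell(seconds).
- kin.inverse_kinematics(position, orientation): joint angles nearest the present ones, or None.
- env.get_state(): the state.
- camera(name): name is "scene" or "top"; returns (picture, depth): 480x640x3 uint8, blue, green, red; 480x640 float32, m along the optical axis (not along the pixel's ray), 0 where there is no reading.
- calibration(name): a dict with "fx", "fy", "cx", "cy" (pixels), "rvec" (rotation vector, rad) and "tvec" (3), from world to camera coordinates, as OpenCV has them. Camera axes: x right, y down, z forward; pixel columns grow to the right and rows downward; lengths in m; the calibration is good to about 2 mm. A picture is of the moment at which its call begins. calibration takes no time and is no camera call.
A pose or a line that the arm cannot do raises env.PlanningError and nothing moves.
- job.job_done(): hands the job in, once; it reports no verdict.
The state is a dict: "time": time; "qpos": joint angles; "joint_velocities": joint speeds; "joint_torque": joint torques, N m; "tcp_pos": TCP position; "orientation": TCP orientation; "force": force on the tool from outside, world axes, zero at the start; "torque": the same for the moment, N m; "opening": finger opening in m.
Only numpy, scipy, OpenCV 4.12 (cv2) and the standard library are available. Lean on these libraries where they do the work, as an engineer would, in place of code of your own. Each camera call takes 0.05 s, during which the arm holds its last target.

TASK

Clear the empty flat tin into the countertop waste bin without picking it up: with one fingertip push the bin's self-closing flap down and keep it open, and with the other finger push the tin off the ledge through the opening, so that it drops inside. Do not push the tin onto the shut flap, do not lift it, and leave the cup, the bowl and the soap bottle where they stand. Then draw the fingers out and let the flap close by itself.

Things in the scene. Friction and masses are not known exactly. Their poses are not given: they have to be found in the camera images.
- bin: Blue countertop bin with a flat white top, fixed: 280 long (x) x 210 wide (y) x 170 high. Origin at counter level, below the middle of the ledge's edge; z up; x points from ledge to flap, the way the tin is pushed. The top is one flush 4 mm sheet at z = 170, nothing stands above it: ledge x = -125 to 0, opening (flap) 0 to 133, hinge strip to 155. Hollow inside, also under the ledge; floor at z = 5.
- ledge_edge (a point): Middle of the ledge's edge on the bin's top face (bin frame 0, 0, 170), where the opening, 154 wide in y, begins.
- notch (a point): Closed end of the finger notch in the ledge (bin frame -105, 0, 170). The notch is 42 wide (y = -21 to 21), cut right through, and runs from here to the ledge's edge, where it joins the opening: a finger behind the tin can reach below the top there, together with the finger in the opening.
- flap_hinge (a point): Middle of the flap's hinge line on the top face (bin frame 131, 0, 170); the hinge lies along the bin's y.
- flap (a joint): Flap angle, rad: 0 shut (level, flush), grows as it swings down into the bin, stop at 1.15. A spring shuts it when let go: about 0.2 N m at 0, 0.36 at 0.9 (2 N at the free edge, up to 10 N near the hinge). Shut, it bears the tin. A finger 33 mm below the top opens it 0.3 rad when 100 mm from the hinge, 0.8 rad when 30 mm from it.
- flap_edge (a point): Middle of the flap's free edge, on its upper face; it moves with the flap. Grey flap, 127 long (x) x 150 wide (y) x 4 thick; when shut the free edge lies at the ledge's edge (bin frame 2, 0, 170).
- tin: Empty flat metal tin, open on top, loose, about 55 g: 46 (its x) x 110 (its y) x 24 high. Origin at the centre of its underside, z up. It lies on the ledge across the finger notch, long side roughly along the edge, centre 28 to 46 before the edge; push behind its middle or it turns. Its centre past the edge, it tips in if the flap is held open; with its rear face at the edge and the flap at 0.6 rad or more it drops through.
- cup: Steel cup, 72 across x 75 high, standing on the counter beside the bin. Origin at the centre of its underside.
- soap: Green soap bottle with white cap, 64 across x 170 high, standing on the counter beside the bin. Origin at the centre of its underside.
- bowl: Steel bowl, 110 across x 45 high, standing on the counter beside the bin. Origin at the centre of its underside.

How it is judged:
By the outcome, as a careful person would: the job done as asked, in the order asked, and still so for the second after the job is handed in, with the robot touching nothing.
It also fails if it takes over 40 s, if anything falls off the work surface, if the arm or the gripper's body presses on something with over 40 N, if the wrist force passes 120 N, or if a joint passes its speed limit or range.

## Working session

There is one attempt and no reset: what is moved stays moved. The work goes in short steps, each a Python script; the robot and the scene stay as the last script left them, time stands still between calls to the robot, and variables do not carry over. Pictures are saved under pics/ and viewed, and the job is handed in when it is done.

```bash
mkdir -p pics; python3 - <<'E'
from cell import env,kin,camera,calibration,job
import cv2,numpy as np
for n in("scene","top"):
    p,d=camera(n);cv2.imwrite(f"pics/{n}0.png",p);np.save(f"pics/{n}0.npy",d);c=calibration(n);print(n,c)
s=env.get_state();print(s["time"],s["tcp_pos"],s["orientation"],s["opening"],env.nose_length)
E
```

```text
scene {'fx': 479.6634562371369, 'fy': 479.6634562371369, 'cx': 327.5976375940265, 'cy': 241.66727558488057, 'rvec': array([ 1.90133266,  1.92550136, -0.55210566]), 'tvec': array([-0.04192584, -0.42060675,  1.2647586 ])}
top {'fx': 463.3877775549309, 'fy': 463.3877775549309, 'cx': 324.3722624797713, 'cy': 236.86171004967522, 'rvec': array([ 2.13896107, -2.13383148,  0.20017106]), 'tvec': array([0.0433544 , 0.57911734, 0.84998691])}
0.1 [ 0.27678283 -0.615197    0.30301729] [-7.91729902e-04  9.77737488e-01  2.09830232e-01 -2.27414488e-04] 0.08547604248352321 0.0726
```

View pics/scene0.png

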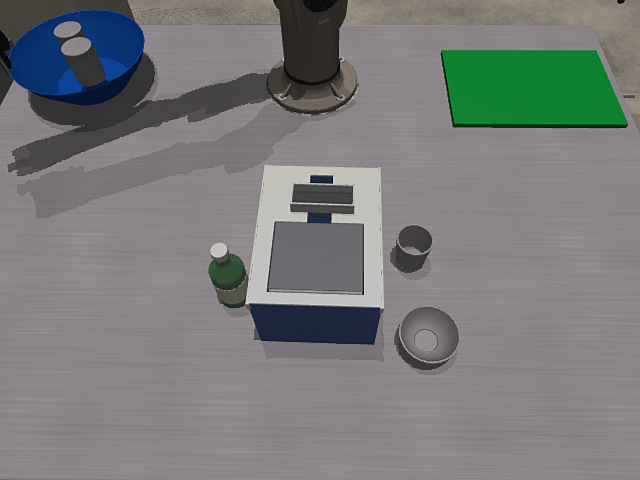

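View pics/top0.png

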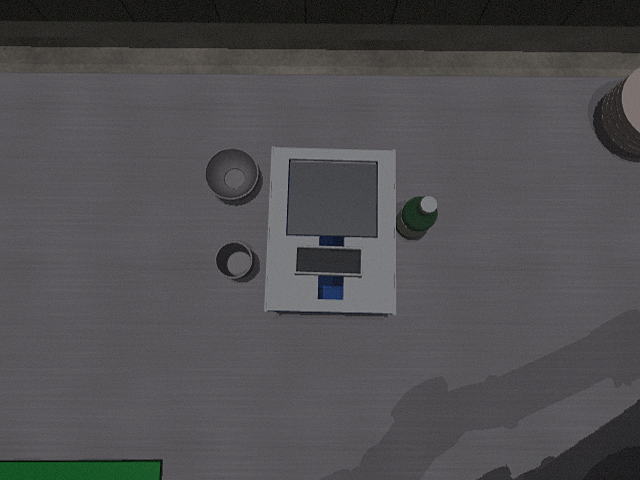

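The top view shows the bin at about x 265–397, y 148–315 px, with the flap at 288–378, 160–237. The tin is at about (329, 261) across the notch. The bowl and cup are on the left and the soap is on the right. I'll enlarge it.

```bash
python3 - <<'E'
import cv2
p=cv2.imread("pics/top0.png")
c=p[140:325,250:410];c=cv2.resize(c,None,fx=5,fy=5,interpolation=cv2.INTER_CUBIC)
c=cv2.convertScaleAbs(c,alpha=1.5)
cv2.imwrite("pics/tc1.png",c[:480]);cv2.imwrite("pics/tc2.png",c[425:])
E
```

```text
(no output)
```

View pics/tc1.png

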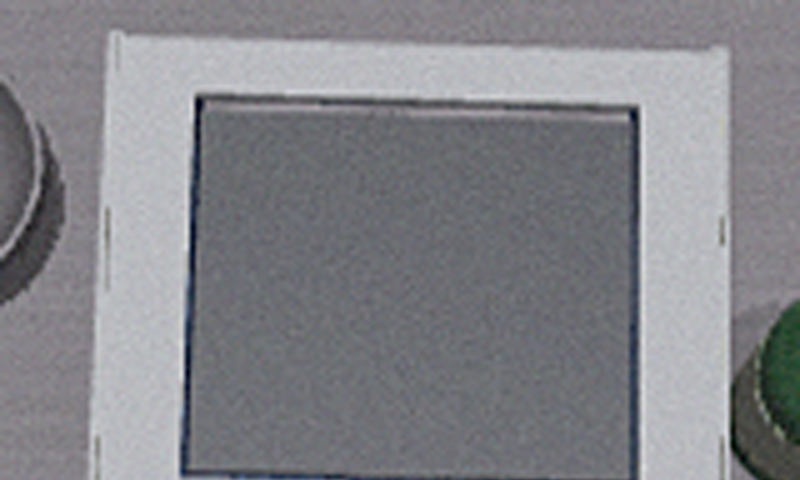

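View pics/tc2.png

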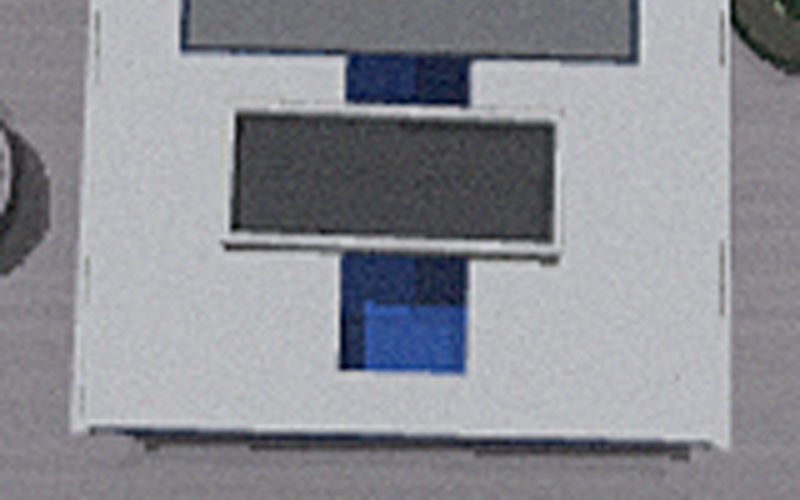

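```bash
cat > h.py <<'E'
import numpy as np,cv2
from cell import env,kin,camera,calibration,job
from scipy.spatial.transform import Rotation as R
def ray(n,u,v,z):
    c=calibration(n);Rm=cv2.Rodrigues(np.array(c["rvec"]))[0];t=np.array(c["tvec"])
    o=-Rm.T@t;d=Rm.T@np.array([(u-c["cx"])/c["fx"],(v-c["cy"])/c["fy"],1]);return o+d*(z-o[2])/d[2]
def proj(n,P):
    c=calibration(n);K=np.array([[c["fx"],0,c["cx"]],[0,c["fy"],c["cy"]],[0,0,1]])
    return cv2.projectPoints(np.array(P,float),np.array(c["rvec"]),np.array(c["tvec"]),K,None)[0][:,0]
E
python3 - <<'E'
from h import *
from scipy.optimize import least_squares
f=lambda u,v:((u+.5)/5-.5+250,(v+.5)/5-.5+140)
obs=[((133,77),(197,95)),((133,-77),(638,105)),((0,77),(181,475)),((0,-77),(638,488)),((-105,21),(339,796)),((-105,-21),(466,799)),((155,105),(110,33)),((155,-105),(728,48)),((-125,105),(72,857)),((-125,-105),(728,870))]
B=np.array([o[0] for o in obs])/1000
W=np.array([ray("top",*f(*o[1]),.17)[:2] for o in obs])
def T(p,b): c,s=np.cos(p[2]),np.sin(p[2]);return b@np.array([[c,s],[-s,c]])+p[:2]
r=least_squares(lambda p:(T(p,B)-W).ravel(),[.6,0,0]);print(r.x,(r.fun.reshape(-1,2)*1000).round(1))
p=r.x
for uv,z in (((229,532),.194),((559,542),.194),((223,668),.194),((559,680),.194),):
    w=ray("top",*f(*uv),z)[:2]; c,s=np.cos(p[2]),np.sin(p[2]); print(w,((w-p[:2])@np.array([[c,-s],[s,c]])*1000).round(1))
d=np.load("pics/top0.npy")
for u,v in((330,200),(280,250),(330,261),(430,205),(330,290)):
    c=calibration("top");Rm=cv2.Rodrigues(np.array(c["rvec"]))[0];z=d[v,u]
    print(u,v,Rm.T@(z*np.array([(u-c["cx"])/c["fx"],(v-c["cy"])/c["fy"],1])-c["tvec"]))
c=calibration("top");print("cam",-cv2.Rodrigues(np.array(c["rvec"]))[0].T@c["tvec"])
# scene check
pts=[[*T(p,np.array(b)/1000),.17] for b,_ in obs];print(proj("scene",pts).round(1))
E
```

```text
[ 0.55961489  0.03434011 -0.02222956] [[-0.9  0.7]
 [-1.6 -0.5]
 [-0.3  0.2]
 [ 0.2 -0.1]
 [ 0.4  0.1]
 [ 0.4 -0.2]
 [-0.6 -2.3]
 [-1.2  2.8]
 [ 2.2 -2.5]
 [ 1.4  1.9]]
[0.53854378 0.09354293] [-22.4  58.7]
[ 0.53561406 -0.01349027] [-22.9 -48.4]
[0.49439649 0.09493386] [-66.5  59.1]
[ 0.49080865 -0.01292632] [-67.7 -48.8]
330 200 [0.62170322 0.03679364 0.17027823]
280 250 [0.53576681 0.12055352 0.16767734]
330 261 [0.51659408 0.036998   0.17485483]
430 205 [ 0.61380124 -0.13384499  0.16994842]
330 290 [0.47897341 0.03276945 0.00543712]
cam [0.42327103 0.05623617 0.93670346]
[[362.6 294.1]
 [265.1 291.2]
 [362.5 223.8]
 [273.2 221.4]
 [331.9 175.4]
 [309.1 174.9]
 [380.7 307.6]
 [245.8 303.4]
 [377.5 168.1]
 [264.7 165.4]]
```

```bash
python3 - <<'E'
import cv2
p=cv2.imread("pics/scene0.png")
c=p[160:310,240:400];c=cv2.resize(c,None,fx=4,fy=4,interpolation=cv2.INTER_CUBIC)
cv2.imwrite("pics/sc1.png",c)
E
```

```text
(no output)
```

View pics/sc1.png

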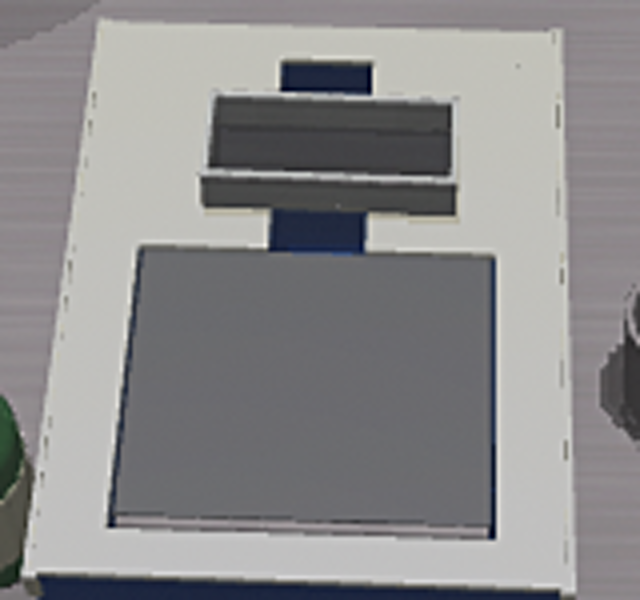

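```bash
cat >> h.py <<'E'
P=np.array([.5596,.0343]);TH=-.0222
def bw(x,y,z): # bin mm -> world, z mm above top
    c,s=np.cos(TH),np.sin(TH);return np.array([P[0]+(c*x-s*y)/1e3,P[1]+(s*x+c*y)/1e3,.17+z/1e3])
def ori(a): # tool x at angle a, pointing down
    return np.array([0,np.cos(a/2),np.sin(a/2),0])
E
python3 - <<'E'
from h import *
for a in (TH+np.pi/2,TH-np.pi/2):
    for xyz in((-33.5,4,190),(-33.5,4,39),(55,4,39)):
        q=kin.inverse_kinematics(bw(*xyz),ori(a)); print(a,None if q is None else np.round(q,2))
E
```

```text
1.5485963267948966 [ 0.34  0.24 -0.62  1.8   0.15  1.15 -0.35]
1.5485963267948966 [ 0.27  0.41 -0.56  1.97  0.29  0.84 -0.48]
1.5485963267948966 [ 0.25  0.54 -0.56  1.76  0.35  0.94 -0.47]
-1.5929963267948966 [ 0.74  0.4  -1.18  1.78  0.39  1.22  2.57]
-1.5929963267948966 [ 0.69  0.65 -1.18  1.94  0.71  1.05  2.31]
-1.5929963267948966 [ 0.63  0.8  -1.19  1.73  0.81  1.18  2.32]
```

```bash
python3 - <<'E'
from h import *
s=env.get_state();
env.movel(np.array(s["tcp_pos"])+[0,0,.08],velocity=.15)
env.reach(bw(-33.5,4,150),ori(TH+np.pi/2))
s=env.get_state();print(s["time"],s["tcp_pos"],s["opening"],s["force"])
for n in("scene","top"):
    p,d=camera(n);cv2.imwrite(f"pics/{n}1.png",p);np.save(f"pics/{n}1.npy",d)
print(proj("scene",[bw(-33.5+e,4,150-h) for e in(-50,50) for h in (0,60,72.6)]).round(1))
p=cv2.imread("pics/scene1.png")[60:260,220:440];cv2.imwrite("pics/s1c.png",cv2.resize(p,None,fx=3,fy=3,interpolation=cv2.INTER_CUBIC))
E
```

```text
3.2667 [0.52650451 0.03778215 0.31995108] 0.08543423540823993 [0.07863561 0.35607972 0.54438849]
[[320.5 123.8]
 [321.2 150.4]
 [321.4 155.6]
 [317.4 174. ]
 [318.4 199.1]
 [318.6 203.9]]
```

View pics/s1c.png

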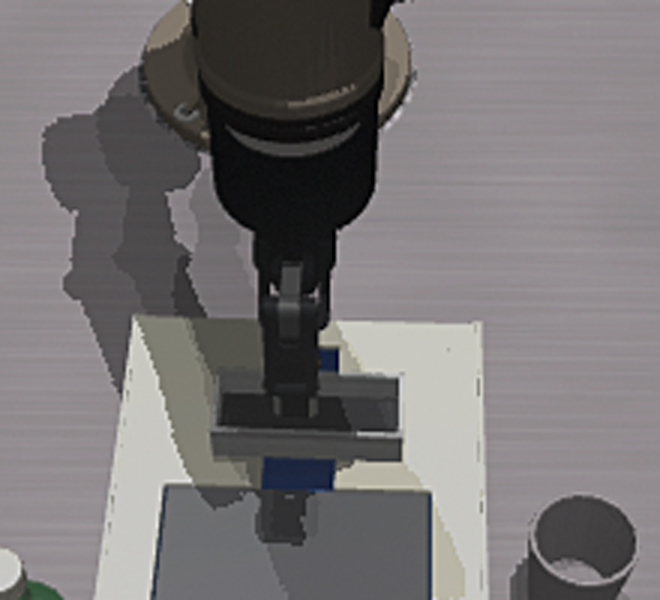

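View pics/top1.png

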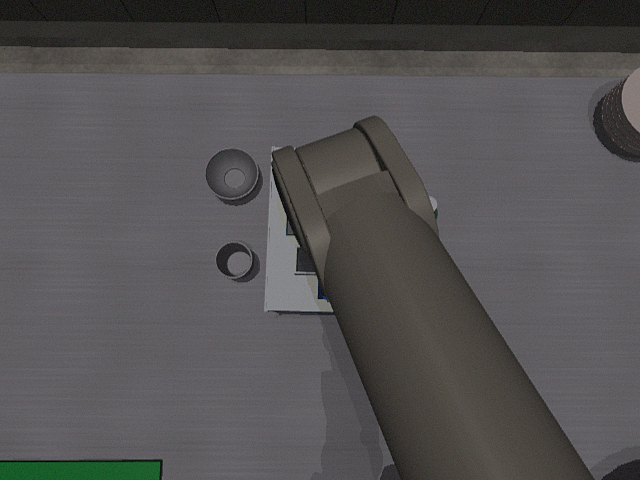

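The front fingertip ends at about (318, 198) in the scene image. That fits a tip about 60 mm ahead of the TCP with the gripper open, not 73. I'll check it with depth.

```bash
python3 - <<'E'
from h import *
d=np.load("pics/scene1.npy");c=calibration("scene");Rm=cv2.Rodrigues(np.array(c["rvec"]))[0]
for v in range(176,204,2):
  for u in (314,318,322):
    z=d[v,u];w=Rm.T@(z*np.array([(u-c["cx"])/c["fx"],(v-c["cy"])/c["fy"],1])-c["tvec"])
    cc,s=np.cos(TH),np.sin(TH);b=np.array([[cc,s],[-s,cc]])@(w[:2]-P)*1e3
    print(u,v,b.round(),round((w[2]-.17)*1e3,1),end=' | ')
  print()
E
```

```text
314 176 [37.  1.] 170.4 | 318 176 [36.  6.] 169.4 | 322 176 [37. 12.] 170.6 | 
314 178 [37.  1.] 165.8 | 318 178 [37.  6.] 166.3 | 322 178 [38. 12.] 167.8 | 
314 180 [39.  1.] 164.0 | 318 180 [37.  6.] 162.3 | 322 180 [39. 12.] 164.2 | 
314 182 [28. -0.] 145.6 | 318 182 [28.  5.] 146.1 | 322 182 [39. 12.] 160.7 | 
314 184 [33. -0.] 147.8 | 318 184 [32.  6.] 147.3 | 322 184 [39. 12.] 155.7 | 
314 186 [36.  0.] 147.5 | 318 186 [37.  6.] 148.3 | 322 186 [39. 12.] 151.5 | 
314 188 [39.  0.] 145.7 | 318 188 [38.  6.] 145.2 | 322 188 [40. 12.] 148.3 | 
314 190 [41.  0.] 143.8 | 318 190 [41.  6.] 144.2 | 322 190 [39. 11.] 142.5 | 
314 192 [22. -2.] 115.1 | 318 192 [22.  4.] 114.4 | 322 192 [23. 10.] 116.6 | 
314 194 [23. -2.] 111.1 | 318 194 [23.  4.] 111.8 | 322 194 [24. 10.] 112.9 | 
314 196 [24. -2.] 107.1 | 318 196 [19.  4.] 101.6 | 322 196 [23. 10.] 106.8 | 
314 198 [21. -2.] 98.4 | 318 198 [22.  4.] 100.2 | 322 198 [24. 10.] 102.5 | 
314 200 [-44.  -9.] 4.9 | 318 200 [-45.  -2.] 5.0 | 322 200 [-47.   5.] 1.9 | 
314 202 [-40.  -8.] 4.4 | 318 202 [-42.  -1.] 3.0 | 322 202 [-41.   6.] 4.1 |
```

```bash
cat >> h.py <<'E'
def bang(tag,crop=True):
    for n in("scene","top"):
        p,d=camera(n);np.save(f"pics/{n}{tag}.npy",d)
        c=p[110:310,210:430] if n=="scene" else p[130:330,230:450]
        cv2.imwrite(f"pics/{n}{tag}.png",cv2.resize(cv2.convertScaleAbs(c,alpha=1.3),None,fx=3,fy=3,interpolation=cv2.INTER_CUBIC))
    s=env.get_state();print(s["time"],((np.array(s["tcp_pos"])[2]-.17)*1e3).round(1),np.round(s["force"],2),s["opening"])
E
python3 - <<'E'
from h import *
env.grip(.080)
print(env.movel(bw(-33.5,5,75),velocity=.12,stop_force=10))
bang(2)
E
```

```text
False
4.475 75.9 [-0.02 -0.08 -0.81] 0.07998709432981418
```

View pics/scene2.png

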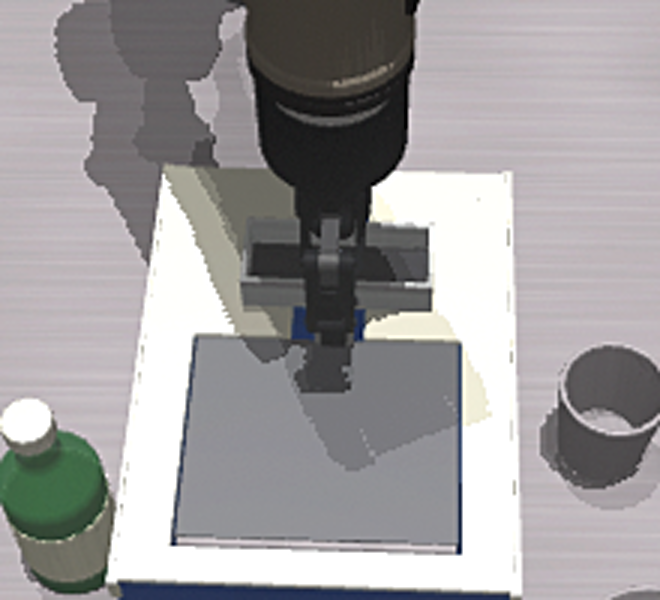

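The finger hovers over the flap's near part, with its tip at about crop (332, 345), and the tin lies between the fingers undisturbed. Descending now.

```bash
python3 - <<'E'
from h import *
for z in(60,50,40,30):
    r=env.movel(bw(-33.5,5,z),velocity=.06,stop_force=12);print(z,r,np.round(env.get_state()["force"],2))
    if r:break
bang(3)
E
```

```text
60 False [-0.43 -0.47  1.67]
50 False [-1.34 -0.18  1.81]
40 False [-0.33 -0.55  1.38]
30 True [-0.68 -0.24  3.54]
5.8333 31.5 [-0.06  0.11  2.62] 0.07968726423723377
```

View pics/scene3.png

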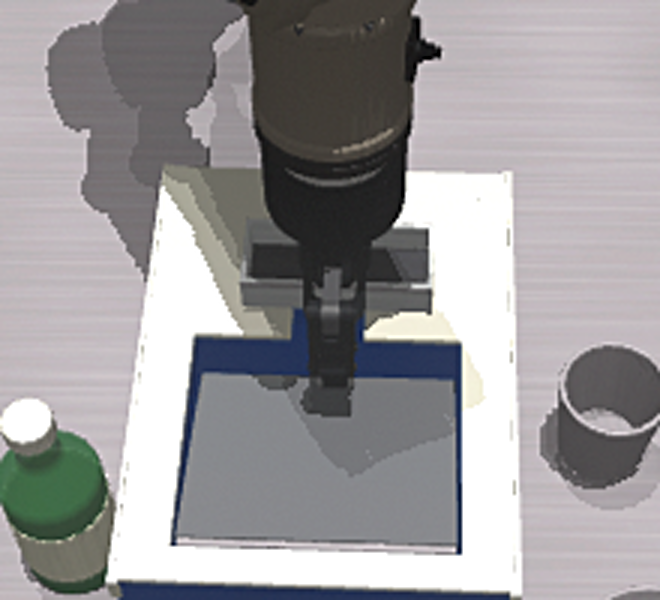

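```bash
cat >> h.py <<'E'
def pts(n,tag):
    d=np.load(f"pics/{n}{tag}.npy");c=calibration(n);Rm=cv2.Rodrigues(np.array(c["rvec"]))[0]
    v,u=np.mgrid[:480,:640];C=np.stack([(u-c["cx"])/c["fx"]*d,(v-c["cy"])/c["fy"]*d,d],-1)
    w=(C-np.array(c["tvec"]).ravel())@Rm;cc,s=np.cos(TH),np.sin(TH)
    b=(w[...,:2]-P)@np.array([[cc,-s],[s,cc]])
    b=np.dstack([b,w[...,2:]-.17])*1e3;b[d<=0]=np.nan;return b
def flap(tag):
    b=pts("scene",tag)
    m=(b[...,0]>15)&(b[...,0]<125)&(abs(b[...,1])<70)&(abs(b[...,1]-5)>22)&(b[...,2]<4)&(b[...,2]>-110)
    q=b[m];r=np.arctan2(-q[:,2],131-q[:,0]);print("flap ang",np.percentile(r,[10,50,90]).round(2),m.sum())
E
python3 - <<'E'
from h import *
flap(3)
b=pts("scene",3)
def tin(b):
    m=(b[...,2]>18)&(b[...,2]<29)&(b[...,0]>-90)&(b[...,0]<40)&(abs(b[...,1]-5)<60)
    q=b[m];print(np.nanpercentile(q,[1,99],axis=0).round(1),m.sum())
    ft=b[(b[...,2]>4)&(b[...,2]<20)&(b[...,0]>-40)&(b[...,0]<0)&(abs(b[...,1]-5)<53)&(abs(b[...,1]-5)>20)];print("front x",np.median(ft[:,0]),len(ft))
tin(b);tin(pts("scene","2"))
E
```

```text
flap ang [0.21 0.25 0.28] 2816
[[-67.3 -48.4  18.4]
 [ 38.5  61.1  27.8]] 410
front x -21.46588543284593 218
[[-68.9 -48.4  18.2]
 [ 19.6  61.1  26.7]] 410
front x -22.072626468942538 219
```

```bash
python3 - <<'E'
from h import *
for x in(-15,0):
    r=env.movel(bw(x,5,31),velocity=.05,stop_force=20);print(x,r,np.round(env.get_state()["force"],2))
    if r:break
bang(4);flap(4)
b=pts("scene",4)
ft=b[(b[...,2]>4)&(b[...,2]<20)&(b[...,0]>-40)&(b[...,0]<40)&(abs(b[...,1]-5)<53)&(abs(b[...,1]-5)>20)]
print(np.polyfit(ft[:,1],ft[:,0],1),len(ft))
E
```

```text
-15 False [-3.45 -0.39  6.77]
0 False [-3.26  0.23  5.6 ]
6.9 31.0 [-2.11  0.81  4.8 ] 0.08027951182056313
flap ang [0.31 0.34 0.37] 2595
[-0.03151858 -9.60922801] 579
```

View pics/scene4.png

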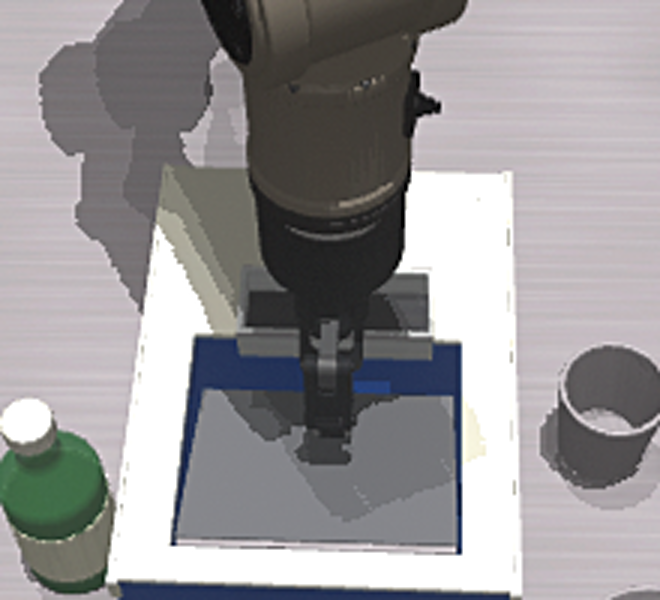

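The tin's front is at the ledge's edge and still square, and the flap is held at 0.34 rad. Continuing.

```bash
python3 - <<'E'
from h import *
for x in(15,30,46):
    r=env.movel(bw(x,5,31),velocity=.05,stop_force=25);print(x,r,np.round(env.get_state()["force"],2))
    if r:break
bang(5);flap(5)
E
```

```text
15 False [-5.09 -0.59  6.69]
30 True [-2.94 -1.25  9.69]
7.6667 31.7 [-2.51 -0.68  8.37] 0.07984756256760611
flap ang [0.36 0.41 0.43] 2522
```

View pics/scene5.png

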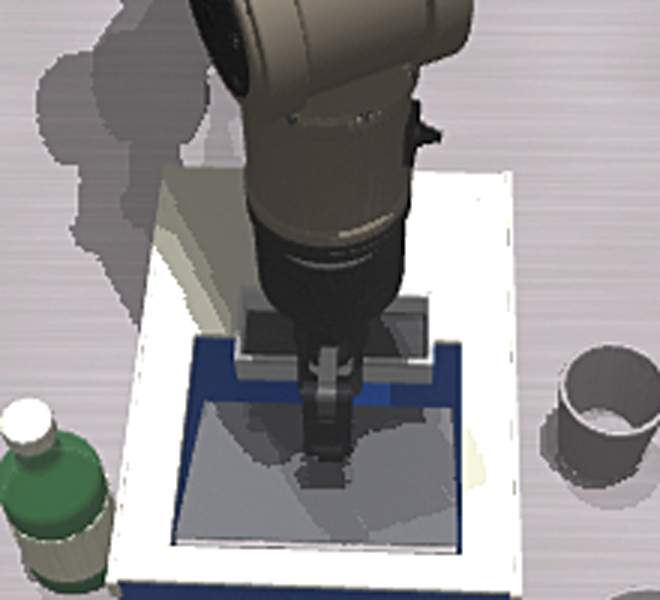

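View pics/top5.png

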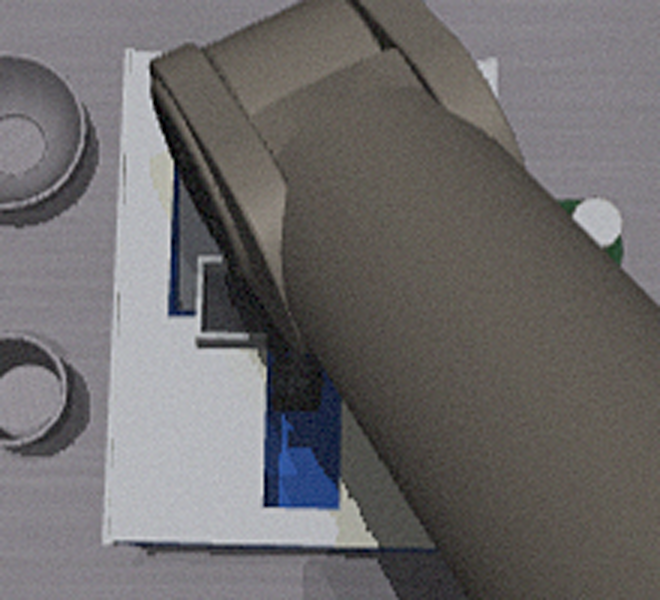

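The tin is about 20 mm over the edge and still level. The stop looks like a force transient, since the steady force is 8 N, close to what the flap spring would give. Continuing.

```bash
python3 - <<'E'
from h import *
for x in(22,28,34):
    r=env.movel(bw(x,5,31),velocity=.04,stop_force=40);s=env.get_state();print(x,r,np.round(s["force"],2),np.round(s["tcp_pos"],4),bw(x,5,31).round(4))
    if r:break
bang(6);flap(6)
E
```

```text
22 False [-5.9  -0.85 12.08] [0.5814 0.0391 0.2018] [0.5817 0.0388 0.201 ]
28 False [-1.44 -0.37  2.46] [0.5878 0.0388 0.2008] [0.5877 0.0387 0.201 ]
34 False [-1.91 -0.22  1.07] [0.5936 0.0384 0.2006] [0.5937 0.0385 0.201 ]
8.675 30.7 [-2.61 -0.33  1.01] 0.08001800938398504
flap ang [0.49 0.55 0.56] 2272
```

View pics/scene6.png

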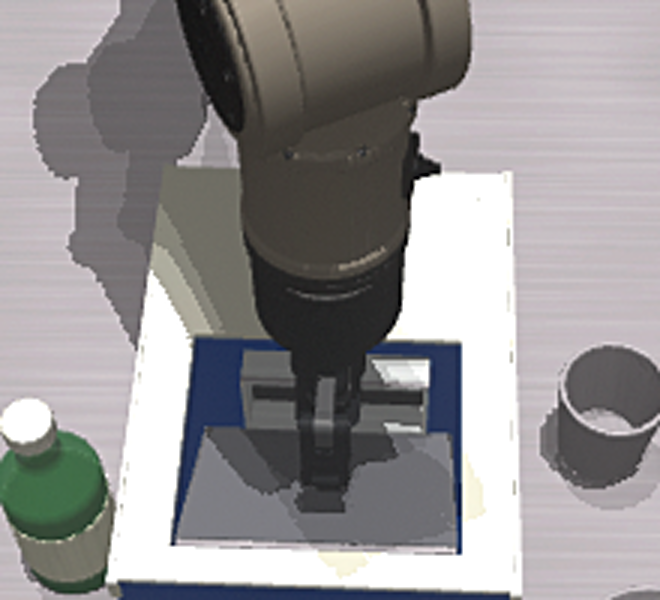

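The tin has tipped forward into the opening, in front of the flap's free edge. Continuing to push, which also opens the flap further.

```bash
python3 - <<'E'
from h import *
for x in(40,46,50):
    r=env.movel(bw(x,5,31),velocity=.04,stop_force=40);s=env.get_state();print(x,r,np.round(s["force"],2))
    if r:break
bang(7);flap(7)
E
```

```text
40 False [-3.22 -1.09  1.19]
46 False [-5.03  0.39  3.53]
50 False [-6.26 -0.41  2.47]
9.625 30.7 [-6.55  0.5   2.71] 0.08008710670638713
flap ang [0.67 0.71 0.72] 1448
```

View pics/scene7.png

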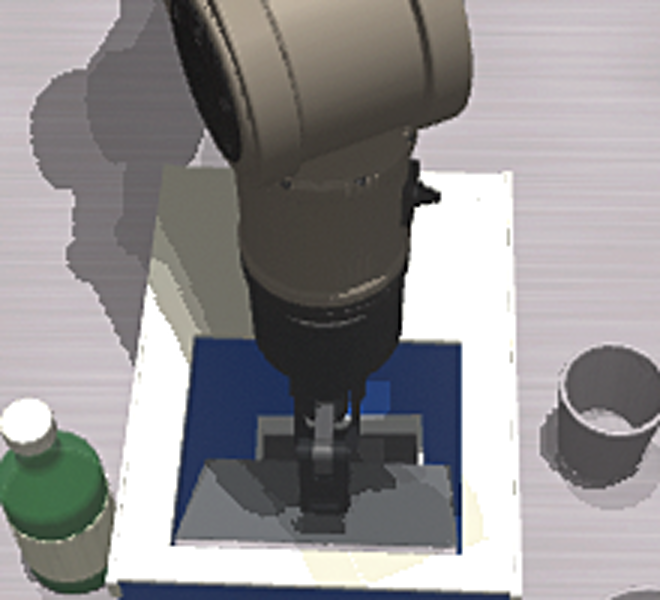

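View pics/top7.png

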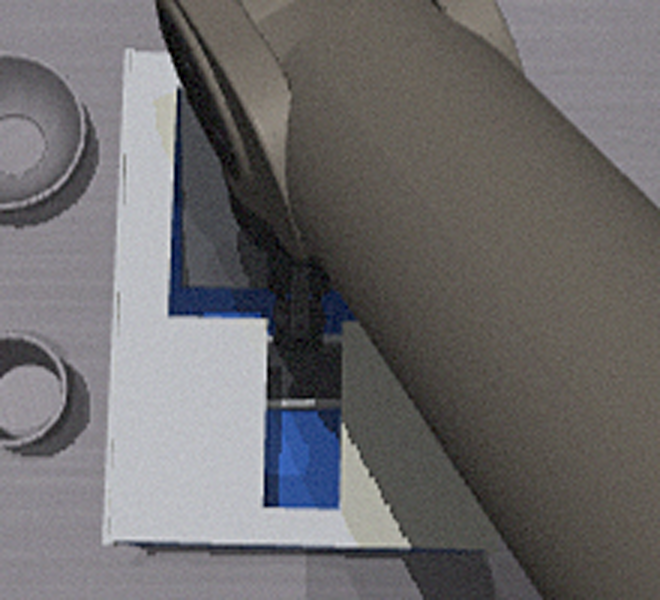

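The tin has dropped. The scene view shows it lower and smaller near (340, 435), and the top view shows its rim under the notch at (300, 403). I'll check its height from the depth.

```bash
python3 - <<'E'
from h import *
b=pts("top",7)
for cx,cy in((300,403),(300,380),(330,385),(285,380),(300,450)):
    u,v=230+cx//3,130+cy//3;print(cx,cy,b[v,u].round())
b=pts("scene",7)
for cx,cy in((270,425),(270,450),(400,425),(400,450),(395,395)):
    u,v=210+cx//3,110+cy//3;print(cx,cy,b[v,u].round())
E
```

```text
300 403 [ -31.   -2. -142.]
300 380 [ -13.   -2. -160.]
330 385 [ -16.  -22. -160.]
285 380 [ -13.    8. -160.]
300 450 [ -60.   -3. -167.]
270 425 [ -29.  -41. -149.]
270 450 [ -15.  -41. -160.]
400 425 [ -33.   46. -150.]
400 450 [ -17.   46. -159.]
395 395 [ -66.   41. -165.]
```

The tin lies flat on the bin floor, with its rim 142 mm below the top (expected 141). Withdrawing straight up.

```bash
python3 - <<'E'
from h import *
env.movel(bw(50,5,75),velocity=.08,stop_force=40)
env.movel(bw(50,5,190),velocity=.15)
env.reach(np.array([.36,-.5,.38]),ori(.42))
env.dwell(.5)
bang(8);flap(8)
b=pts("top",8)
p,_=camera("top");cv2.imwrite("pics/topf8.png",p)
E
```

```text
13.9667 210.0 [-0.3   0.53  0.48] 0.08022657759583217
flap ang [-0.03  0.    0.04] 3388
```

View pics/scene8.png

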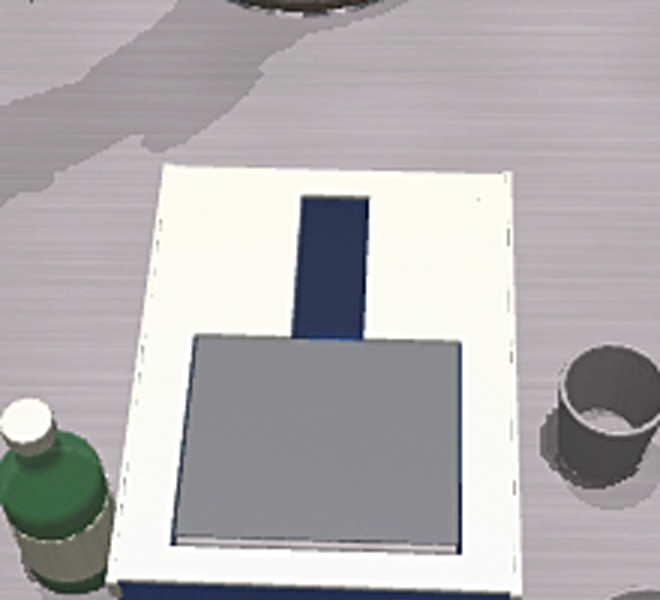

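View pics/topf8.png

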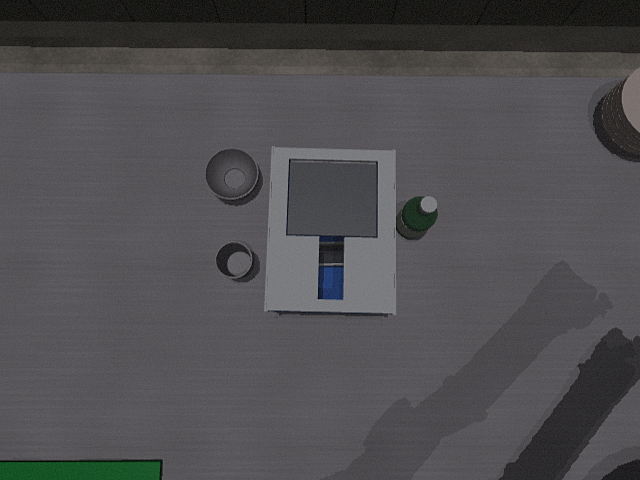

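The flap is shut and the ledge is clear. The tin shows through the notch at about (331, 256), inside the bin. The bowl (232, 174), cup (235, 260) and soap (428, 205) are where they were.

```bash
python3 - <<'E'
from h import *
job.job_done();print(env.get_state()["time"])
E
```

```text
the job is handed in; nothing more can be done
the job is handed in; nothing more can be done
```

The tin is inside the bin and the job is handed in; the last robot time I read, just before hand-in, was about 14.0 s.

**What I did:** I found the bin and tin in the top image and set the gripper to 80 mm across the tin. The front finger pushed the flap down to 0.25 rad. I then moved both fingers forward together: the rear finger, in the notch, pushed the tin off the edge while the front one opened the flap to 0.71 rad. The tin tipped and dropped, and I drew the fingers straight up.

**Last checks:**
- **Tin:** depth readings put its rim 142 mm below the top, against about 141 expected for lying flat on the floor.
- **Flap:** it closed by itself and reads 0.00 rad.
- **Cup, bowl and soap:** they are at the same pixels as at the start.
- **Robot:** it stood clear of everything.

**What disagreed:**
- With the gripper open, the fingertips are about 60 mm or less ahead of the TCP, not 73. I set the depth for this; the finger still went only about 27–28 mm below the top instead of 33.
- Two moves stopped early on brief force spikes, at limits of 12 N and 25 N. The steady force was 3–8 N at those stops and at most 12 N during the push.

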